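Load a tray of loose capacitors into the tester and start it

TASK

Carry the black open tray of loose blue capacitors level, spilling none, and set it down gently, flat between the blue stops of the tester's pulled-out shuttle. Then push the shuttle fully home into the tester, and only after that start the test: pull the red-knobbed locking toggle outward, flip it over to the far side of its slot and let it snap back in. Leave the red tray, the yellow meter and the bottle where they are.

Things in the scene. Friction and masses are not known exactly. Their poses are not given: they have to be found in the camera images.
- tester: White bench tester, fixed. Base 50 mm high spans x -185..155, y -365..225 mm from the origin (on the table). x points away from the robot, y along the shuttle's travel to the robot's left; yaw varies 0.2 rad. Tower at y < -210; clear press plate and grey head overhang to y = -75, |x| < 60, from 110 to 220 mm above the base top.
- nest (a point): Centre of the shuttle plate's top (62 mm above the table), where the tray's underside must rest; moves with the shuttle, axes as the tester's. Tray lies with its length along y, either way round. Blue stops 14 mm high leave 6 mm play each way: across both ends and at the corners (|y| from 59 to 81 mm); the middle of the long sides is free for fingers.
- tab (a point): Top centre of the black upright tab at the left (+y) end of the shuttle, for pushing or gripping: 40 mm wide in x, 14 mm thick in y, 50 mm tall (down to the plate), 118 mm from the nest centre.
- shuttle (a joint): Travel of the shuttle in m along the tester's -y: 0 = pulled out fully (it starts at 0 to 0.03), 0.14 = fully home against its stop. About 2.5 N of friction; stays where left.
- tray: Black open plastic tray, 150 (x) x 66 (y) x 30 mm, walls and floor 4 mm, about 0.16 kg, loose on the table; with its contents about 0.28 kg. Origin: centre of its underside; x along its length. It can be gripped across its 66 mm width at the middle.
- cap0: Loose blue capacitor lying in the tray, free to roll: cylinder 25 mm diameter, 42 mm long, about 30 g. Origin at its centre, x along its axis.
- cap1: Loose blue capacitor lying in the tray, free to roll: cylinder 25 mm diameter, 42 mm long, about 30 g. Origin at its centre, x along its axis.
- cap2: Loose blue capacitor lying in the tray, free to roll: cylinder 25 mm diameter, 42 mm long, about 30 g. Origin at its centre, x along its axis.
- cap3: Loose blue capacitor lying in the tray, free to roll: cylinder 25 mm diameter, 42 mm long, about 30 g. Origin at its centre, x along its axis.
- pivot (a point): Pivot of the toggle, on the tester 5 mm above the base top inside a dark steel housing (80 x 44 mm, 45 mm high above the base top) with a slot along the tester's x. The bat swings about the tester's y axis through this point.
- bat_grip (a point): Centre of the red ball knob (24 mm diameter) on the end of the locking toggle's 8 mm thick steel bat. It lies 80 mm from the pivot (94 mm when pulled fully out); its z axis points outward along the bat, away from the pivot. Swing the gripper in line with the bat: a knob that has to turn between the pads slips out.
- toggle (a joint): Swing of the bat in rad: 0 = off, leaning 0.45 rad from upright towards the tester's -x (the robot); 0.9 = on, leaning 0.45 rad towards +x. At both ends it is locked (only about 0.07 rad of play) unless the bat is pulled out. It stays where left.
- bat (a joint): Pull of the bat outward along its own axis in m: 0 = in, 0.014 = fully out. A spring draws it in (3 N at 0, 4.5 N at 0.014). Above about 0.006 the bat is free to swing; let go at the far side it snaps back to 0.
- red_tray: Bystander: red tray 150 x 66 x 30 mm with a dark board in it; origin: centre of its underside. Swaps places with the black tray.
- meter: Bystander: yellow multimeter lying flat, 150 x 75 x 37 mm; origin: centre of its underside.
- bottle: Bystander: white bottle with a blue cap, 64 mm diameter, 140 mm tall, standing; origin: centre of its underside.
Not all that is in view belongs to the job. What is shaped like the tray but green, purple or white is not meant.

How it is judged (in metres and radians):
On the way, in this order (a step that is already met when the one before it is completed fails the run):
1. the tray, with all four capacitors, rests flat between the stops of the shuttle (horizontal distance between tray and nest below 0.012 m and z of tray in the frame of nest between -0.003 and 0.004 m and angle between the x axis of tray and the y axis of tester, either way round below 0.15 rad and angle between tray's own z axis and vertical below 0.06 rad and x of cap0 in the frame of tray between -0.071 and 0.071 m and y of cap0 in the frame of tray between -0.029 and 0.029 m and z of cap0 in the frame of tray between 0.01 and 0.045 m and x of cap1 in the frame of tray between -0.071 and 0.071 m and y of cap1 in the frame of tray between -0.029 and 0.029 m and z of cap1 in the frame of tray between 0.01 and 0.045 m and x of cap2 in the frame of tray between -0.071 and 0.071 m and y of cap2 in the frame of tray between -0.029 and 0.029 m and z of cap2 in the frame of tray between 0.01 and 0.045 m and x of cap3 in the frame of tray between -0.071 and 0.071 m and y of cap3 in the frame of tray between -0.029 and 0.029 m and z of cap3 in the frame of tray between 0.01 and 0.045 m and value of joint shuttle below 0.12 m), for 0.2 s.
2. the shuttle, carrying the tray, is pushed home (value of joint shuttle above 0.132 m and horizontal distance between tray and nest below 0.012 m and z of tray in the frame of nest between -0.003 and 0.004 m and angle between the x axis of tray and the y axis of tester, either way round below 0.15 rad and angle between tray's own z axis and vertical below 0.06 rad), for 0.2 s.
3. the toggle's bat is pulled out of its lock while still on the off side (value of joint bat above 0.004 m and value of joint toggle below 0.4 rad), for 0.02 s.
4. the toggle is flipped over and has snapped back in (value of joint toggle above 0.8 rad and value of joint bat below 0.003 m), for 0.2 s.
At the end, for the whole second after the job is handed in: Shuttle within 8 mm of home; tray at rest flat between its stops (12 mm, 0.15 rad, underside within 4 mm of the plate, tilt under 0.06 rad) with all four capacitors inside; toggle at the far side (above 0.8 rad), bat snapped in (within 3 mm) (all of step 2 and all of step 4 and x of cap0 in the frame of tray between -0.071 and 0.071 m and y of cap0 in the frame of tray between -0.029 and 0.029 m and z of cap0 in the frame of tray between 0.01 and 0.045 m and x of cap1 in the frame of tray between -0.071 and 0.071 m and y of cap1 in the frame of tray between -0.029 and 0.029 m and z of cap1 in the frame of tray between 0.01 and 0.045 m and x of cap2 in the frame of tray between -0.071 and 0.071 m and y of cap2 in the frame of tray between -0.029 and 0.029 m and z of cap2 in the frame of tray between 0.01 and 0.045 m and x of cap3 in the frame of tray between -0.071 and 0.071 m and y of cap3 in the frame of tray between -0.029 and 0.029 m and z of cap3 in the frame of tray between 0.01 and 0.045 m and linear speed of tray below 0.02 m/s); the robot touches nothing.
It fails at once if the tray is tipped by more than 0.35 rad (20 degrees) (angle between tray's own z axis and vertical above 0.35 rad).
It fails at once if a capacitor leaves the tray (distance between any of cap0, cap1, cap2, cap3 and tray above 0.1 m).
It fails at once if the tray is dropped or flung (faster than 0.9 m/s) (linear speed of tray above 0.9 m/s).
It fails at once if the toggle is flipped before the shuttle is home (value of joint toggle above 0.45 rad and value of joint shuttle below 0.125 m).
It fails at once if the red tray, meter or bottle is moved by more than 30 mm, or the bottle is tipped (distance of any of red_tray, meter, bottle from where it was at the start of the episode above 0.03 m or angle between bottle's own z axis and vertical above 0.5 rad).
It also fails if it takes over 72 s, if anything falls off the work surface, if the arm or the gripper's body presses on something with over 40 N, if the wrist force passes 120 N, or if a joint passes its speed limit or range.

ROBOT

A 6-joint arm with a two-finger parallel gripper is mounted at the origin on the work surface. World frame = base frame: x ahead of the robot, y to its left, z up, the work surface at z = 0. Lengths are in mm, angles in rad, forces in N, time in s.
With the tool pointing down it reaches from about 275 to 750 mm from the base axis. Payload 10.2 kg.
Tool frame: the origin (TCP) lies on the front face of the gripper's body, between the roots of the fingers; the fingertips stand 73 mm ahead of it and the grasp point (between the pads) lies 54 mm ahead of it; z points along the fingers, y is the line along which they close (so a half turn about z gives the same grasp; the last joint's range is limited). The gripper opens to 85 mm and grips with 20 to 120 N. Pads are 22 mm wide; open, the fingers measure 114 mm over their backs; the gripper's body (76 mm by 85 mm) begins 54 mm behind the grasp point. The pads swing forward as they close: fully open they stand 13 mm farther back than shut.
Start: joints at [1.045, 0.313, 1.498, -0, 1.331, -0.223], TCP at [156.565, 501.118, 303.894] pointing down, gripper open.
Joint ranges: [-2.94, 2.94], [-0.97, 2.17], [0.19, 2.56], [-1.23, 4.37], [0.02, 3.11], [-2.88, 2.88]. Speed limits (rad/s): [2.39, 2.39, 3.01, 3.14, 3.14, 3.14].

INTERFACE

Orientations are given as a unit quaternion [w, x, y, z].
In Python, from rig import * gives the robot as it stands.
- The arm moves only by the tool step_arm, never from a script. Its argument "plan" is a list of rows, each an object with "offset": the shift along the tool's x, y, z in cm, a list of three; "rot": the turn, a rotation vector about the tool's x, y, z in degrees, a list of three; "gripper": the finger opening in cm, from 0 to 8.54. In form: [{"offset": [x, y, z], "rot": [wx, wy, wz], "gripper": gripper}, ...]. A call has 1 to 12 rows; each row is the pose to reach, as a shift and turn from the pose commanded when the call began, along the tool's axes at that moment; what a row does not reach only later rows make up. A row lasts 1/10 s, in which the tool goes at most 50 mm and 8.59 degrees, less where a joint would pass 70% of its speed; a pose out of reach is approached as far as the arm can. A call with a gripper value outside its range is refused whole. The fingers move at their own pace and stop on an object; "squeeze" is the grip in N (left out, the last holds). Time passes only in rows, so rows that repeat a pose let the fingers close. It gives the time, the measured TCP pose, the force, the opening and the grip force at its end, in the units of the state.
- sense(): the state, without advancing time (a new reading comes with each control period).
- capture(name): name is "side" or "top" or "wrist"; returns a dict with "color" (480x640x3 uint8, red, green, blue), "depth" (480x640 float32, mm along the optical axis (not along the pixel's ray), 0 where there is no reading), "vertical_fov" (degrees; the focal length in pixels is half the picture's height over the tangent of half this angle, whatever the lens; pixels are square), "cx", "cy" (the principal point, pixels), "k1" (the pictures are not rectified: a ray, as slopes to the right and down, at radius r is drawn at 1 + k1 r^2 times it, then the intrinsics apply), "rvec" (rotation vector, rad) and "tvec" (3), from world to camera coordinates, as OpenCV has them; the wrist camera has in their place "mount" (4x4, takes a point from camera to tool coordinates, whose origin is the TCP and whose axes are the flange's). Camera axes: x right, y down, z forward; pixel columns grow to the right and rows downward; lengths in mm; the calibration is good to about 2 mm. A picture is of the moment at which its call begins: read the wrist's pose just before it.
- finish_job(): hands the job in; it is judged then, once.
The state is a dict: "time_s": time; "joints": joint angles; "dq": joint speeds; "tau": joint torques, N m; "eef_pos": TCP position; "ee_rot": TCP orientation; "force": force on the tool from outside, world axes, zero at the start; "wrist_torque": the same for the moment, N m; "grip_width": opening from 0.0 (shut) to 1.0 (fully open); "grip_force": force on a finger pad.
Only numpy, scipy, OpenCV 4.12 (cv2) and the standard library are available. Lean on these libraries where they do the work, as an engineer would, in place of code of your own. Each camera call takes 0.05 s, during which the arm holds its last target. There are 200 camera calls.

## Working session

There is one attempt and no reset: what is moved stays moved. The work goes in short steps, Python scripts to look and compute and a tool call to move; the robot and the scene stay as the last step left them, time stands still between calls to the robot, and variables do not carry over. Pictures are saved under pics/ and viewed, at most 10 in all, crops included, and the job is handed in when it is done.

Besides the shell and the picture viewer there is one more tool, called after "Request:" as name([rows], argument=value, ...), one row to a line, values as JSON. step_arm: Moves the arm, as the interface text tells. Its arguments: {"type":"object","properties":{"plan":{"type":"array"},"squeeze":{"type":"number"}},"required":["plan"]}

```bash
mkdir -p pics
cat > h.py <<'E'
from rig import *
import numpy as np, cv2
from scipy.spatial.transform import Rotation as R
def cam(name):
    s=sense(); c=capture(name)
    f=240/np.tan(np.radians(c["vertical_fov"])/2)
    if name=="wrist":
        q=s["ee_rot"]; T=np.eye(4); T[:3,:3]=R.from_quat([q[1],q[2],q[3],q[0]]).as_matrix(); T[:3,3]=s["eef_pos"]
        W=T@np.array(c["mount"])
    else:
        M=np.eye(4); M[:3,:3]=R.from_rotvec(np.ravel(c["rvec"])).as_matrix(); M[:3,3]=np.ravel(c["tvec"]); W=np.linalg.inv(M)
    d=dict(color=c["color"],depth=c["depth"],f=f,cx=c["cx"],cy=c["cy"],k1=c["k1"],W=W)
    np.savez("last_%s.npz"%name,**d); return d
def load(name): return dict(np.load("last_%s.npz"%name))
def rays(c,uv):
    uv=np.atleast_2d(np.array(uv,float))
    K=np.array([[c["f"],0,c["cx"]],[0,c["f"],c["cy"]],[0,0,1.]])
    return cv2.undistortPoints(uv[:,None],K,np.array([float(c["k1"]),0,0,0]))[:,0]
def cloud(c,uv):  # by depth
    uv=np.atleast_2d(uv); n=rays(c,uv); z=c["depth"][uv[:,1].astype(int),uv[:,0].astype(int)].astype(float)
    P=np.c_[n*z[:,None],z]; return P@c["W"][:3,:3].T+c["W"][:3,3]
def onz(c,uv,z):
    n=rays(c,uv); d=np.c_[n,np.ones(len(n))]@c["W"][:3,:3].T; o=c["W"][:3,3]
    return o+d*((z-o[2])/d[:,2])[:,None]
def save(c,fn,box=None,s=1):
    im=c["color"][:,:,::-1]
    if box: im=im[box[1]:box[3],box[0]:box[2]]
    cv2.imwrite("pics/"+fn,cv2.resize(np.ascontiguousarray(im),None,fx=s,fy=s,interpolation=cv2.INTER_CUBIC))
def proj(c,P):
    M=np.linalg.inv(c["W"]); p=np.atleast_2d(P)@M[:3,:3].T+M[:3,3]
    n=p[:,:2]/p[:,2:]; r2=(n**2).sum(1,keepdims=True); n=n*(1+c["k1"]*r2)
    return n*c["f"]+[c["cx"],c["cy"]]
E
python3 - <<'E'
from h import *
for n in("top","side"):
    c=cam(n); save(c,n+"0.png"); print(n,c["W"].round(2).tolist(),c["f"],c["k1"])
print(sense())
E
```

```text
top [[-0.04, -0.98, 0.22, 285.47], [-1.0, 0.04, -0.01, 172.76], [0.0, -0.22, -0.98, 1048.32], [0.0, 0.0, 0.0, 1.0]] 449.6461593323613 0.04001429624849527
side [[-0.87, -0.37, 0.33, 67.23], [-0.49, 0.67, -0.55, 911.36], [-0.01, -0.64, -0.77, 1172.58], [0.0, 0.0, 0.0, 1.0]] 525.6435596113913 -0.06219643381544517
{'time_s': 0.1, 'joints': array([ 1.04462735e+00,  3.13438403e-01,  1.49838361e+00, -8.58835784e-06,
        1.33101108e+00, -2.23397026e-01]), 'dq': array([-0.00030762, -0.00158449, -0.00196981, -0.00136026,  0.00177009,
        0.00087982]), 'tau': array([ 2.12345258e-03, -4.12902474e+01, -2.60142964e+01, -1.85728773e-04,
        3.03299625e-03,  1.49863013e-05]), 'eef_pos': array([156.47094014, 500.98093986, 303.36108623]), 'ee_rot': array([-2.23162086e-04,  1.50807363e-01,  9.88562974e-01, -5.78692845e-04]), 'force': array([-0.37899707, -0.51518831, -0.3228529 ]), 'wrist_torque': array([-0.0406224 , -0.04211303,  0.0831947 ]), 'grip_force': 0.0, 'grip_width': 1.0009813369340756}
```

View pics/top0.png

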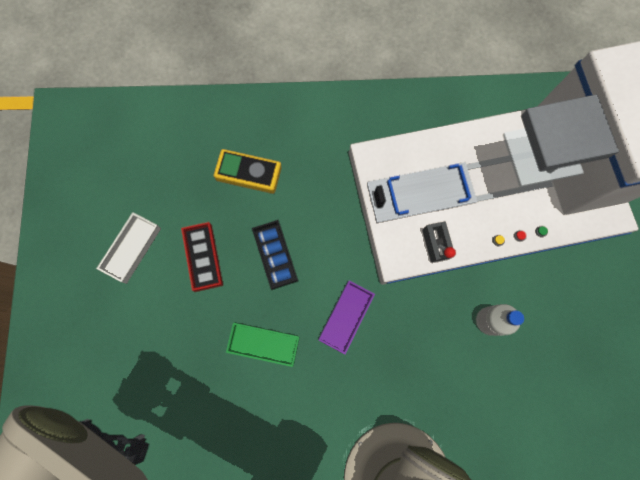

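View pics/side0.png

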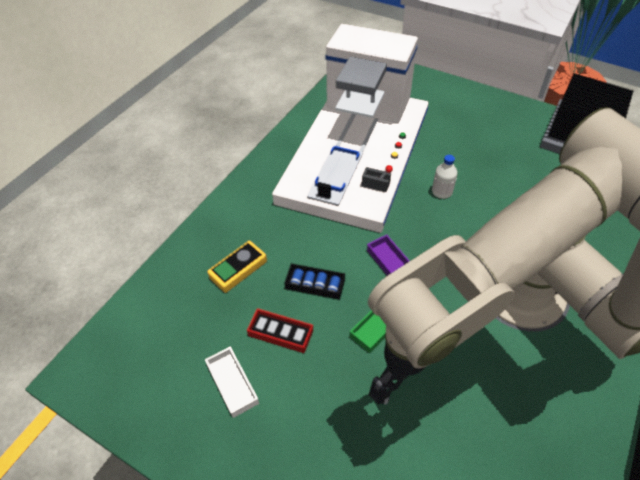

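Top view: the black tray with four blue capacitors is at (275,255), and the red tray with a dark board is at (202,257). The meter is at (247,170), and the green (262,343), purple (346,317) and white (128,247) trays are decoys. The tester is on the right: nest about (428,190), tab (378,195), red knob (450,253), bottle (500,320). The black tray fits because it is the only one holding blue cylinders. I'll confirm it in a crop.

Run:
```python
from h import *
c=load("top"); save(c,"crop1.png",(230,140,490,290),3)
for n,uv in dict(tray=(275,255),knob=(450,252),plate=(430,190),base=(400,240)).items():
    print(n,cloud(c,[uv]).round(1))
```

```text
tray [[491.6 249.8   4.1]]
knob [[ 457.7 -119.9  139.8]]
plate [[ 619.8 -114.7   60.5]]
base [[506.7 -38.6  50. ]]
```

View pics/crop1.png

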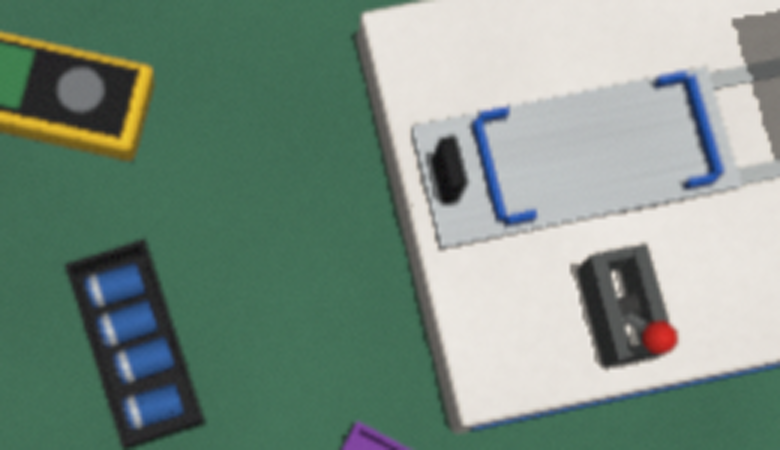

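```bash
cat > m.py <<'E'
from h import *
c=load("top")
w=lambda pts,z: onz(c,np.array(pts)/3+[230,140],z)
tr=w([(67,264),(146,241),(203,424),(127,447)],30)
print("tray corners",tr.round(1).tolist(),"c",tr.mean(0).round(1),[round(float(np.linalg.norm(tr[i]-tr[(i+1)%4])),1) for i in range(4)])
L=(tr[3]+tr[2]-tr[0]-tr[1]);print("tray long axis ang",np.degrees(np.arctan2(L[1],L[0])))
b=w([(460,430),(362,13)],50); d=b[1]-b[0];print("base edge",b.round(1).tolist(),np.linalg.norm(d),"tester yaw",np.arctan2(d[1],d[0]))
st=w([(474,120),(504,224),(720,182),(692,73)],76);print("stops",st.round(1).tolist(),st.mean(0).round(1))
l=(st[0]+st[1]-st[2]-st[3]);print("yaw stops",np.arctan2(-l[0],l[1]))
pl=w([(414,125),(440,249)],62);print("plate end",pl.round(1).tolist());print("tab",w([(452,170)],112).round(1))
# tester origin
yaw=np.arctan2(d[1],d[0]);Rz=R.from_euler("z",yaw).as_matrix()
for p,q in((b[0],(-185,225,50)),(b[1],(155,225,50))):print("origin",(p-Rz@q).round(1))
# knob
y,x=np.mgrid[140:290,430:480]; y=y.ravel();x=x.ravel();rgb=c["color"][y,x].astype(int)
m=(rgb[:,0]>150)&(rgb[:,1]<80)&(rgb[:,2]<80)&(x<465);uv=np.c_[x,y][m]
print("knob px",uv.mean(0),len(uv));
for z in(122,127):print(onz(c,[uv.mean(0)],z).round(1))
print("housing top",w([(580,262),(646,245),(668,350),(603,367)],95).round(1).tolist())
E
python3 m.py
```

```text
tray corners [[552.7, 299.5, 30.0], [568.9, 237.7, 30.0], [423.5, 197.6, 30.0], [408.3, 255.5, 30.0]] c [488.3 247.6  30. ] [63.9, 150.8, 59.9, 150.9]
tray long axis ang -163.81800764764802
base edge [[409.3, 6.5, 50.0], [744.9, 60.5, 50.0]] 339.899061039105 tester yaw 0.15941621823906457
stops [[642.2, -16.9, 76.0], [559.3, -33.2, 76.0], [585.8, -197.4, 76.0], [673.5, -185.8, 76.0]] [ 615.2 -108.3   76. ]
yaw stops 0.17175868998579943
plate end [[645.1, 26.9, 62.0], [545.5, 13.6, 62.0]]
tab [[591.3   8.9 112. ]]
origin [ 627.6 -186.3    0. ]
origin [ 627.5 -186.3    0. ]
knob px [450.33333333 251.88888889] 63
[[ 461.3 -126.3  122. ]]
[[ 460.4 -124.7  127. ]]
housing top [[523.2, -82.1, 95.0], [534.1, -131.2, 95.0], [455.8, -138.9, 95.0], [445.2, -91.4, 95.0]]
```

```bash
cat > g.py <<'E'
from h import *
def pose(): 
    s=sense(); q=s["ee_rot"]; return np.array(s["eef_pos"]),R.from_quat([q[1],q[2],q[3],q[0]]),s
def down(ydeg): # tool y at world angle ydeg, z down
    a=np.radians(ydeg); y=np.array([np.cos(a),np.sin(a),0]); z=np.array([0,0,-1.]); return R.from_matrix(np.c_[np.cross(y,z),y,z])
def go(p,Rt):
    p0,R0,s=pose(); print("off cm",(R0.inv().apply(np.array(p)-p0)/10).round(2),"rot deg",np.degrees((R0.inv()*Rt).as_rotvec()).round(1),"| t",round(s["time_s"],1),"pos",p0.round(1),"F",np.round(s["force"],1),"w",round(s["grip_width"],3),"gf",round(s["grip_force"],1))
E
python3 -c "
from g import *
go((488,248,190),down(106.2))"
```

```text
off cm [-39.19 -14.25  11.34] rot deg [ -0.1  -0.  -33.5] | t 0.1 pos [156.5 501.  303.4] F [-0.4 -0.5 -0.3] w 1.001 gf 0.0
```

Request:
step_arm([
  {"offset":[-13,-4.8,3.8],"rot":[0,0,-11],"gripper":8.5},
  {"offset":[-13,-4.8,3.8],"rot":[0,0,-11],"gripper":8.5},
  {"offset":[-13,-4.8,3.8],"rot":[0,0,-11],"gripper":8.5},
  {"offset":[-26,-9.5,7.6],"rot":[0,0,-22],"gripper":8.5},
  {"offset":[-26,-9.5,7.6],"rot":[0,0,-22],"gripper":8.5},
  {"offset":[-26,-9.5,7.6],"rot":[0,0,-22],"gripper":8.5},
  {"offset":[-39.2,-14.2,11.3],"rot":[0,0,-33.5],"gripper":8.5},
  {"offset":[-39.2,-14.2,11.3],"rot":[0,0,-33.5],"gripper":8.5},
  {"offset":[-39.2,-14.2,11.3],"rot":[0,0,-33.5],"gripper":8.5},
  {"offset":[-39.2,-14.2,11.3],"rot":[0,0,-33.5],"gripper":8.5},
  {"offset":[-39.2,-14.2,11.3],"rot":[0,0,-33.5],"gripper":8.5},
  {"offset":[-39.2,-14.2,11.3],"rot":[0,0,-33.5],"gripper":8.5},
])

```text
time_s: 1.3
eef_pos: [487.7, 249.4, 191.0]
ee_rot: [-0.0, -0.141, 0.99, 0.0]
force: [0.0, 0.1, -0.3]
grip_width: 0.996
grip_force: 0.0
```

```bash
python3 -c "
from g import *
go((488,248,190),down(106.2)); print(sense()['joints'].round(2))
c=cam('wrist'); save(c,'w1.png')"
```

```text
off cm [ 0.   -0.14  0.1 ] rot deg [ 0. -0.  0.] | t 1.3 pos [487.7 249.4 191. ] F [ 0.   0.1 -0.3] w 0.996 gf 0.0
[ 0.26  0.47  1.58  0.    1.09 -1.6 ]
```

View pics/w1.png

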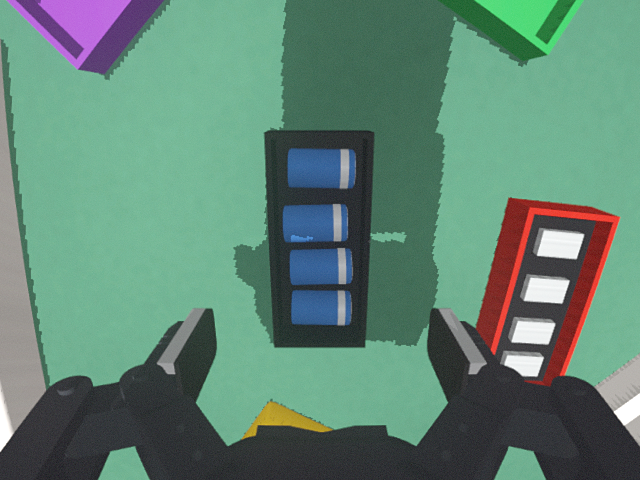

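The wrist view shows the black tray between the fingers, with rim corners at (265,131), (374,131), (366,346) and (275,347). All four capacitors lie inside.

```bash
python3 -c "
from g import *
c=load('wrist')
t=onz(c,[(265,131),(374,131),(366,346),(275,347)],30);print(t.round(1).tolist(),t.mean(0));print([np.linalg.norm(t[i]-t[(i+1)%4]).round(1) for i in range(4)])
L=t[2]+t[3]-t[0]-t[1];print(np.degrees(np.arctan2(L[1],L[0])))
print(proj(c,[t.mean(0)]))
for v in (145,235,285,330): print(cloud(c,[(270,v),(370,v),(320,v)]).round(1).tolist())
"
```

```text
[[428.2, 196.5, 30.0], [410.1, 258.9, 30.0], [553.1, 301.2, 30.0], [572.2, 238.5, 30.0]] [490.92883195 248.77320115  30.        ]
[np.float64(65.0), np.float64(149.1), np.float64(65.6), np.float64(150.0)]
16.37443160787699
[[320.01651627 249.07374715]]
[[435.3, 201.4, 30.7], [418.6, 259.2, 29.7], [428.9, 230.7, 5.1]]
[[490.8, 215.0, 29.7], [472.6, 277.1, 30.0], [482.3, 246.3, 27.8]]
[[540.8, 223.1, -1.2], [410.1, 226.4, 261.0], [527.6, 259.3, 4.0]]
[[578.9, 232.4, -0.1], [556.6, 309.3, -0.3], [560.5, 268.8, 11.7]]
```

```bash
python3 -c "
from g import *
go((490.9,248.8,76),down(106.4))"
```

```text
off cm [-0.29 -0.17 11.52] rot deg [ 0.   0.  -0.2] | t 1.4 pos [487.6 249.6 191.2] F [-0.4  0.9  1.4] w 0.997 gf 0.0
```

Request:
step_arm([
  {"offset":[-0.3,-0.15,3],"rot":[0,0,0],"gripper":8.5},
  {"offset":[-0.3,-0.15,6],"rot":[0,0,0],"gripper":8.5},
  {"offset":[-0.3,-0.15,8],"rot":[0,0,0],"gripper":8.5},
  {"offset":[-0.3,-0.15,10],"rot":[0,0,0],"gripper":8.5},
  {"offset":[-0.3,-0.15,11],"rot":[0,0,0],"gripper":8.5},
  {"offset":[-0.3,-0.15,11.5],"rot":[0,0,0],"gripper":8.5},
  {"offset":[-0.3,-0.15,11.5],"rot":[0,0,0],"gripper":8.5},
])

```text
time_s: 2.05
eef_pos: [491.5, 248.5, 76.1]
ee_rot: [0.0, -0.141, 0.99, 0.0]
force: [-0.0, 0.9, 0.4]
grip_width: 0.992
grip_force: 0.0
```

Request:
step_arm([
  {"offset":[0,0,0],"rot":[0,0,0],"gripper":7.6},
  {"offset":[0,0,0],"rot":[0,0,0],"gripper":7.2},
  {"offset":[0,0,0],"rot":[0,0,0],"gripper":6.9},
  {"offset":[0,0,0],"rot":[0,0,0],"gripper":6.6},
  {"offset":[0,0,0],"rot":[0,0,0],"gripper":6.3},
  {"offset":[0,0,0],"rot":[0,0,0],"gripper":6.0},
  {"offset":[0,0,0],"rot":[0,0,0],"gripper":6.0},
  {"offset":[0,0,0],"rot":[0,0,0],"gripper":6.0},
], squeeze=40)

```text
time_s: 2.85
eef_pos: [491.9, 248.3, 76.6]
ee_rot: [0.0, -0.14, 0.99, 0.0]
force: [-1.9, 0.3, 6.6]
grip_width: 0.763
grip_force: 45.4
```

Request:
step_arm([
  {"offset":[0,0,-0.3],"rot":[0,0,0],"gripper":6.0},
  {"offset":[0,0,-0.8],"rot":[0,0,0],"gripper":6.0},
  {"offset":[0,0,-1.8],"rot":[0,0,0],"gripper":6.0},
  {"offset":[0,0,-3],"rot":[0,0,0],"gripper":6.0},
  {"offset":[0,0,-4.2],"rot":[0,0,0],"gripper":6.0},
  {"offset":[0,0,-5],"rot":[0,0,0],"gripper":6.0},
  {"offset":[0,0,-5.3],"rot":[0,0,0],"gripper":6.0},
  {"offset":[0,0,-5.3],"rot":[0,0,0],"gripper":6.0},
])

```text
time_s: 3.65
eef_pos: [491.8, 248.1, 129.3]
ee_rot: [0.0, -0.14, 0.99, 0.0]
force: [-0.1, 0.5, -2.4]
grip_width: 0.758
grip_force: 45.3
```

```bash
python3 -c "
from g import *
go((612,-108,246),down(9.5)); print(sense()['joints'].round(2))
c=cam('wrist'); save(c,'w2.png')"
```

```text
off cm [ -1.65 -37.55 -11.66] rot deg [ 0.   0.  96.7] | t 3.6 pos [491.8 248.1 129.3] F [-0.1  0.5 -2.4] w 0.758 gf 45.3
[ 0.25  0.57  1.62 -0.    0.96 -1.6 ]
```

View pics/w2.png

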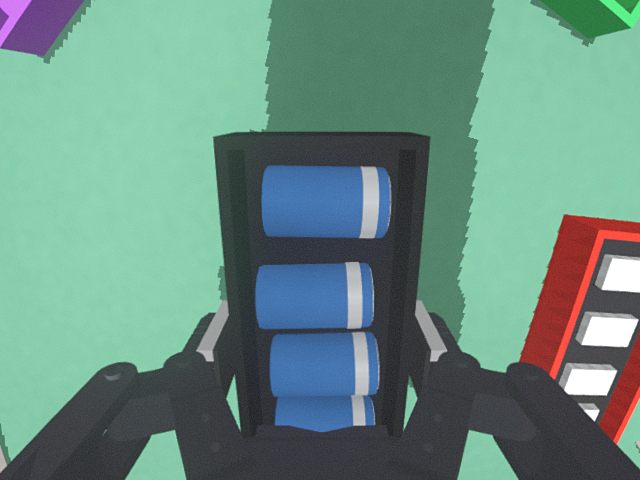

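Request:
step_arm([
  {"offset":[0,0,-0.5],"rot":[0,0,0],"gripper":6.0},
  {"offset":[0,0,-1.5],"rot":[0,0,1],"gripper":6.0},
  {"offset":[0,-0.5,-3],"rot":[0,0,3],"gripper":6.0},
  {"offset":[0,-1,-4.5],"rot":[0,0,6],"gripper":6.0},
  {"offset":[-0.1,-2,-6],"rot":[0,0,9.5],"gripper":6.0},
  {"offset":[-0.1,-3.5,-7.5],"rot":[0,0,13.5],"gripper":6.0},
  {"offset":[-0.2,-5,-9],"rot":[0,0,17.5],"gripper":6.0},
  {"offset":[-0.3,-6.7,-10.3],"rot":[0,0,21.5],"gripper":6.0},
  {"offset":[-0.4,-8.4,-11.2],"rot":[0,0,25.5],"gripper":6.0},
  {"offset":[-0.4,-10.1,-11.7],"rot":[0,0,29.5],"gripper":6.0},
  {"offset":[-0.5,-11.6,-11.7],"rot":[0,0,33],"gripper":6.0},
  {"offset":[-0.6,-12.9,-11.7],"rot":[0,0,36],"gripper":6.0},
])

```text
time_s: 4.9
eef_pos: [533.5, 125.1, 246.5]
ee_rot: [0.0, 0.174, 0.985, 0.0]
force: [-0.2, 0.1, -2.1]
grip_width: 0.763
grip_force: 45.3
```

```bash
python3 -c "
from g import *
go((612,-108,246),down(9.5)); print(sense()['joints'].round(2))
c=load('wrist')
# saved W at capture; express rim points in tool frame
p=np.array([491.8,248.1,129.3]);Rt=down(106.3)
uv=[(225,140),(320,136),(420,140),(223,180),(422,180),(226,250),(418,250),(232,300),(412,300)]
print(Rt.inv().apply(cloud(c,uv)-p).round(1).tolist())
print(Rt.inv().apply(onz(c,[(215,134),(430,134)],cloud(c,[(320,136)])[0,2])-p).round(1).tolist())
"
```

```text
off cm [-15.36 -19.2    0.06] rot deg [ 0.   0.  60.4] | t 4.9 pos [533.5 125.1 246.5] F [-0.2  0.1 -2.1] w 0.763 gf 45.3
[ 0.02  0.41  1.51 -0.    1.22 -1.2 ]
[[73.8, -29.8, 47.2], [74.8, -0.8, 46.8], [73.7, 29.4, 45.9], [61.5, -31.2, 46.9], [61.4, 31.2, 47.0], [38.4, -32.0, 46.3], [37.9, 31.8, 47.3], [19.8, -31.5, 46.5], [19.3, 31.2, 47.1]]
[[75.6, -32.6, 46.8], [75.4, 32.6, 46.8]]
```

Request:
step_arm([
  {"offset":[-1,-1.3,0],"rot":[0,0,4],"gripper":6.0},
  {"offset":[-2.2,-2.8,0],"rot":[0,0,8],"gripper":6.0},
  {"offset":[-3.5,-4.4,0],"rot":[0,0,13],"gripper":6.0},
  {"offset":[-4.9,-6.1,0],"rot":[0,0,18],"gripper":6.0},
  {"offset":[-6.3,-7.8,0],"rot":[0,0,23.5],"gripper":6.0},
  {"offset":[-7.7,-9.5,0],"rot":[0,0,29],"gripper":6.0},
  {"offset":[-9.1,-11.2,0],"rot":[0,0,34.5],"gripper":6.0},
  {"offset":[-10.5,-12.9,0],"rot":[0,0,40],"gripper":6.0},
  {"offset":[-11.9,-14.6,0],"rot":[0,0,45.5],"gripper":6.0},
  {"offset":[-13.2,-16.2,0],"rot":[0,0,51],"gripper":6.0},
  {"offset":[-14.3,-17.7,0],"rot":[0,0,56],"gripper":6.0},
  {"offset":[-15,-18.7,0],"rot":[0,0,59],"gripper":6.0},
])

```text
time_s: 6.1
eef_pos: [611.1, -102.3, 245.9]
ee_rot: [-0.0, 0.637, 0.771, -0.0]
force: [-0.9, -0.7, -3.1]
grip_width: 0.765
grip_force: 45.3
```

```bash
python3 -c "
from g import *
go((614.5,-108.3,210),down(9.4)); print(sense()['joints'].round(2))
c=cam('wrist'); save(c,'w3.png')"
```

```text
off cm [-0.66  0.22  3.59] rot deg [-0.  -0.   1.5] | t 6.1 pos [ 611.1 -102.3  245.9] F [-0.9 -0.7 -3.1] w 0.765 gf 45.3
[-0.35  0.57  1.27 -0.    1.3  -0.54]
```

View pics/w3.png

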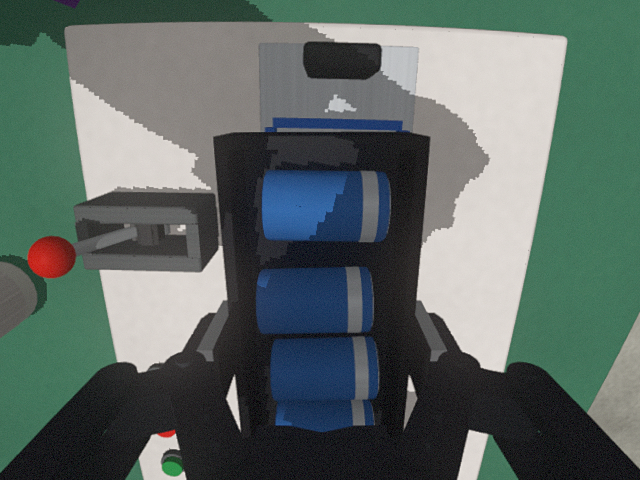

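The wrist camera shows the tab top near (342,48). The plate's end edge runs (259,44)–(418,47) and the near stop's outer edge (274,119)–(403,121). The tray is still level and holds the capacitors.

```bash
python3 -c "
from g import *
c=load('wrist')
a=onz(c,[(259,44),(418,47)],62);b=onz(c,[(274,119),(403,121)],76);t=onz(c,[(303,44),(381,44)],112)
base=onz(c,[(66,26),(566,38)],50)
for n,p in (('plate',a),('stop',b),('tab',t),('base',base)):
    d=p[1]-p[0]; print(n,p.round(1).tolist(),'mid',p.mean(0).round(1),np.linalg.norm(d).round(1),'yaw',np.degrees(np.arctan2(d[1],d[0])).round(2))
m=b.mean(0);y=np.radians(9.3)
for L in(81,85): print(m-L*np.array([-np.sin(y),np.cos(y),0]))
print('depths',cloud(c,[(340,60),(340,122),(100,100),(400,80)]).round(1).tolist())
"
```

```text
plate [[549.4, 10.6, 62.0], [646.7, 27.8, 62.0]] mid [598.1  19.2  62. ] 98.8 yaw 10.04
stop [[567.4, -31.9, 76.0], [645.5, -18.0, 76.0]] mid [606.4 -24.9  76. ] 79.3 yaw 10.13
tab [[580.1, 7.8, 112.0], [618.2, 15.3, 112.0]] mid [599.2  11.5 112. ] 38.8 yaw 11.1
base [[417.1, 3.4, 50.0], [745.7, 58.3, 50.0]] mid [581.4  30.8  50. ] 333.1 yaw 9.48
[ 619.52177416 -104.87715271   76.        ]
[ 620.16818945 -108.82457558   76.        ]
depths [[599.7, 3.9, 112.2], [607.5, -26.1, 76.2], [444.0, -40.9, 50.9], [640.5, 6.6, 61.0]]
```

```bash
python3 -c "
from g import *
go((618.5,-109,160),down(9.7))"
```

```text
off cm [-0.66  0.61  8.58] rot deg [-0.  0.  1.] | t 6.2 pos [ 611.3 -103.6  245.8] F [-1.  -2.1 -3.3] w 0.761 gf 45.3
```

Request:
step_arm([
  {"offset":[-0.3,0.3,0.5],"rot":[0,0,0.5],"gripper":6.0},
  {"offset":[-0.6,0.6,1.5],"rot":[0,0,1],"gripper":6.0},
  {"offset":[-0.6,0.6,3],"rot":[0,0,1],"gripper":6.0},
  {"offset":[-0.6,0.6,4.5],"rot":[0,0,1],"gripper":6.0},
  {"offset":[-0.6,0.6,6],"rot":[0,0,1],"gripper":6.0},
  {"offset":[-0.6,0.6,7.3],"rot":[0,0,1],"gripper":6.0},
  {"offset":[-0.6,0.6,8.2],"rot":[0,0,1],"gripper":6.0},
  {"offset":[-0.6,0.6,8.6],"rot":[0,0,1],"gripper":6.0},
  {"offset":[-0.6,0.6,8.6],"rot":[0,0,1],"gripper":6.0},
  {"offset":[-0.6,0.6,8.6],"rot":[0,0,1],"gripper":6.0},
])

```text
time_s: 7.15
eef_pos: [618.2, -105.8, 160.5]
ee_rot: [0.0, 0.642, 0.767, 0.0]
force: [-0.6, -0.4, -3.0]
grip_width: 0.762
grip_force: 45.2
```

```bash
python3 -c "
from g import *
go((618.5,-109,139),down(9.7))
c=cam('wrist'); save(c,'w4.png',(200,60,460,200),3)"
```

```text
off cm [-0.32 -0.03  2.15] rot deg [0.  0.  0.5] | t 7.2 pos [ 618.2 -105.8  160.5] F [-0.6 -0.4 -3. ] w 0.762 gf 45.2
```

View pics/w4.png

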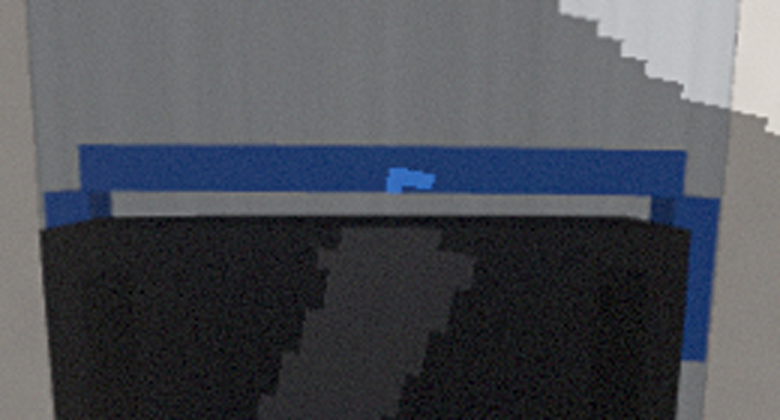

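The crop shows the end stop as a bar spanning crop x 80–685, with side stops out to x 45 and 718. The tray's rim end is just inboard, spanning (42,228)–(690,232).

```bash
python3 -c "
from g import *
c=load('wrist'); p,Rt,s=pose()
w=lambda pts,z: Rt.inv().apply(onz(c,np.array(pts)/3+[200,60],z)-p).round(1).tolist()
print('side stop outer',w([(45,192),(718,198)],76)); print('bar outer',w([(80,145),(685,151)],76),'bar inner',w([(111,190),(650,194)],76))
print('plate edges',w([(32,110),(735,60)],62))
print('rim',w([(42,230),(690,233)],p[2]-46.8))"
```

```text
side stop outer [[76.7, -42.8, 84.5], [75.9, 46.6, 84.6]]
bar outer [[82.6, -37.7, 84.5], [81.9, 41.7, 84.6]] bar inner [[76.8, -34.0, 84.5], [76.3, 37.4, 84.6]]
plate edges [[87.7, -47.7, 98.5], [94.5, 51.7, 98.6]]
rim [[73.8, -33.0, 46.7], [73.5, 32.5, 46.8]]
```

Request:
step_arm([
  {"offset":[-0.15,0.1,0],"rot":[0,0,0.3],"gripper":6.0},
  {"offset":[-0.3,0.2,0],"rot":[0,0,0.5],"gripper":6.0},
  {"offset":[-0.3,0.2,0.4],"rot":[0,0,0.5],"gripper":6.0},
  {"offset":[-0.3,0.2,0.8],"rot":[0,0,0.5],"gripper":6.0},
  {"offset":[-0.3,0.2,1.2],"rot":[0,0,0.5],"gripper":6.0},
  {"offset":[-0.3,0.2,1.5],"rot":[0,0,0.5],"gripper":6.0},
  {"offset":[-0.3,0.2,1.7],"rot":[0,0,0.5],"gripper":6.0},
  {"offset":[-0.3,0.2,1.85],"rot":[0,0,0.5],"gripper":6.0},
  {"offset":[-0.3,0.2,1.95],"rot":[0,0,0.5],"gripper":6.0},
  {"offset":[-0.3,0.2,2.0],"rot":[0,0,0.5],"gripper":6.0},
  {"offset":[-0.3,0.2,2.0],"rot":[0,0,0.5],"gripper":6.0},
])

```text
time_s: 8.3
eef_pos: [620.5, -108.3, 139.9]
ee_rot: [0.0, 0.645, 0.764, 0.0]
force: [0.4, -0.4, -3.2]
grip_width: 0.76
grip_force: 45.3
```

```bash
python3 -c "
from g import *
go((618.5,-109,138.6),down(9.7))"
```

```text
off cm [-0.03 -0.21  0.13] rot deg [ 0.  0. -0.] | t 8.3 pos [ 620.5 -108.3  139.9] F [ 0.4 -0.4 -3.2] w 0.76 gf 45.3
```

Still about 1 mm above the plate, so I'll feel for contact.

Request:
step_arm([
  {"offset":[0,0,0.04],"rot":[0,0,0],"gripper":6.0},
  {"offset":[0,0,0.08],"rot":[0,0,0],"gripper":6.0},
  {"offset":[0,0,0.12],"rot":[0,0,0],"gripper":6.0},
  {"offset":[0,0,0.15],"rot":[0,0,0],"gripper":6.0},
  {"offset":[0,0,0.15],"rot":[0,0,0],"gripper":6.0},
])

```text
time_s: 8.8
eef_pos: [620.5, -108.3, 138.7]
ee_rot: [0.0, 0.645, 0.764, 0.0]
force: [-0.9, 0.3, 0.7]
grip_width: 0.762
grip_force: 45.6
```

Request:
step_arm([
  {"offset":[0,0,0],"rot":[0,0,0],"gripper":6.6},
  {"offset":[0,0,0],"rot":[0,0,0],"gripper":6.8},
  {"offset":[0,0,0],"rot":[0,0,0],"gripper":7.2},
  {"offset":[0,0,0],"rot":[0,0,0],"gripper":7.8},
  {"offset":[0,0,0],"rot":[0,0,0],"gripper":8.5},
  {"offset":[0,0,0],"rot":[0,0,0],"gripper":8.5},
  {"offset":[0,0,0],"rot":[0,0,0],"gripper":8.5},
  {"offset":[0,0,0],"rot":[0,0,0],"gripper":8.5},
])

```text
time_s: 9.6
eef_pos: [620.5, -108.3, 138.4]
ee_rot: [0.0, 0.645, 0.764, -0.0]
force: [0.2, -0.1, -0.1]
grip_width: 0.994
grip_force: 0.0
```

Request:
step_arm([
  {"offset":[0,0,-0.5],"rot":[0,0,0],"gripper":8.5},
  {"offset":[0,0,-1.5],"rot":[0,0,0],"gripper":8.5},
  {"offset":[0,0,-4],"rot":[0,0,0],"gripper":8.5},
  {"offset":[0,0,-7],"rot":[0,0,0],"gripper":8.5},
  {"offset":[0,0,-10],"rot":[0,0,0],"gripper":8.5},
  {"offset":[0,0,-10],"rot":[0,0,0],"gripper":8.5},
])

```text
time_s: 10.2
eef_pos: [621.6, -108.6, 243.9]
ee_rot: [0.004, 0.645, 0.764, 0.001]
force: [0.3, -0.3, 0.3]
grip_width: 0.995
grip_force: 0.0
```

```bash
python3 -c "
from g import *
c=cam('wrist'); save(c,'w5.png'); go((596,30,250),down(9.7))"
```

```text
off cm [14.07 -0.14 -0.92] rot deg [ 0.2  0.1 -0. ] | t 10.2 pos [ 621.  -108.5  241.2] F [ 0.4 -0.1 -1.9] w 0.996 gf 0.0
```

View pics/w5.png

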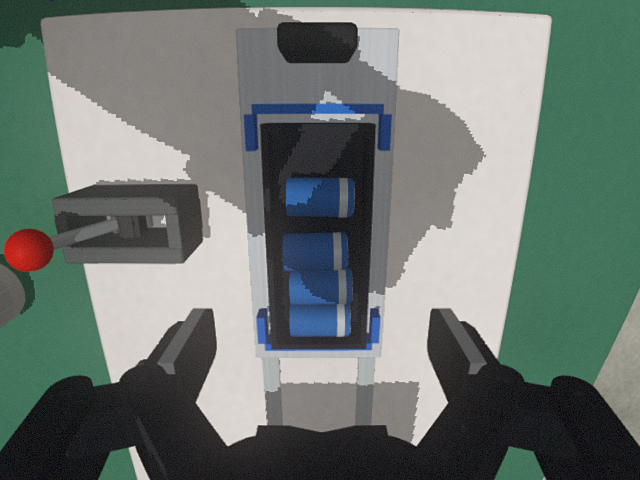

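The tray sits flat inside all the stops, rim from (262,124) to (374,349), with four capacitors inside. Next I go behind the tab with the fingers closed.

Request:
step_arm([
  {"offset":[3,0,0],"rot":[0,0,0],"gripper":0},
  {"offset":[7,0,0],"rot":[0,0,0],"gripper":0},
  {"offset":[11,0,0],"rot":[0,0,0],"gripper":0},
  {"offset":[14,0,0],"rot":[0,0,0],"gripper":0},
  {"offset":[16,0,0],"rot":[0,0,0],"gripper":0},
  {"offset":[16,0,0],"rot":[0,0,0],"gripper":0},
  {"offset":[16,0,2],"rot":[0,0,0],"gripper":0},
  {"offset":[16,0,5],"rot":[0,0,0],"gripper":0},
  {"offset":[16,0,7.5],"rot":[0,0,0],"gripper":0},
  {"offset":[16,0,8.8],"rot":[0,0,0],"gripper":0},
  {"offset":[16,0,8.8],"rot":[0,0,0],"gripper":0},
])

```text
time_s: 11.35
eef_pos: [593.1, 48.8, 148.6]
ee_rot: [-0.001, 0.645, 0.764, -0.001]
force: [1.2, -0.5, 0.4]
grip_width: 0.003
grip_force: 0.0
```

```bash
python3 -c "
from g import *
go((593.4,50.4,151),down(9.7)); c=cam('top'); print(cloud(c,[(378,195)]))"
```

```text
off cm [ 0.16  0.06 -0.24] rot deg [-0.2 -0.1 -0.1] | t 11.3 pos [593.1  48.8 148.6] F [ 1.2 -0.5  0.4] w 0.003 gf 0.0
[[480.07676554  73.32612184 460.26083802]]
```

Request:
step_arm([
  {"offset":[-0.8,0,0],"rot":[0,0,0],"gripper":0},
  {"offset":[-1.4,0,0],"rot":[0,0,0],"gripper":0},
  {"offset":[-1.8,0,0],"rot":[0,0,0],"gripper":0},
  {"offset":[-2.2,0,0],"rot":[0,0,0],"gripper":0},
  {"offset":[-2.6,0,0],"rot":[0,0,0],"gripper":0},
  {"offset":[-3.2,0,0],"rot":[0,0,0],"gripper":0},
  {"offset":[-3.8,0,0],"rot":[0,0,0],"gripper":0},
  {"offset":[-4.5,0,0],"rot":[0,0,0],"gripper":0},
  {"offset":[-5.2,0,0],"rot":[0,0,0],"gripper":0},
  {"offset":[-6,0,0],"rot":[0,0,0],"gripper":0},
])

```text
time_s: 12.4
eef_pos: [603.9, -10.2, 150.5]
ee_rot: [0.0, 0.645, 0.764, 0.0]
force: [-0.2, 4.2, 3.1]
grip_width: 0.002
grip_force: 1.9
```

Request:
step_arm([
  {"offset":[-0.8,0,0],"rot":[0,0,0],"gripper":0},
  {"offset":[-1.6,0,0],"rot":[0,0,0],"gripper":0},
  {"offset":[-2.4,0,0],"rot":[0,0,0],"gripper":0},
  {"offset":[-3.2,0,0],"rot":[0,0,0],"gripper":0},
  {"offset":[-4,0,0],"rot":[0,0,0],"gripper":0},
  {"offset":[-4.8,0,0],"rot":[0,0,0],"gripper":0},
  {"offset":[-5.6,0,0],"rot":[0,0,0],"gripper":0},
  {"offset":[-6.3,0,0],"rot":[0,0,0],"gripper":0},
  {"offset":[-7,0,0],"rot":[0,0,0],"gripper":0},
  {"offset":[-7,0,0],"rot":[0,0,0],"gripper":0},
])

```text
time_s: 13.4
eef_pos: [615.4, -80.0, 150.1]
ee_rot: [0.0, 0.645, 0.764, -0.001]
force: [-0.1, -0.2, 0.0]
grip_width: -0.001
grip_force: 0.0
```

Request:
step_arm([
  {"offset":[-0.4,0,0],"rot":[0,0,0],"gripper":0},
  {"offset":[-0.8,0,0],"rot":[0,0,0],"gripper":0},
  {"offset":[-1.2,0,0],"rot":[0,0,0],"gripper":0},
  {"offset":[-1.5,0,0],"rot":[0,0,0],"gripper":0},
])

```text
time_s: 13.8
eef_pos: [617.7, -93.7, 150.0]
ee_rot: [-0.001, 0.645, 0.764, -0.0]
force: [-1.5, 3.0, -1.1]
grip_width: 0.001
grip_force: 1.5
```

Request:
step_arm([
  {"offset":[-0.2,0,0],"rot":[0,0,0],"gripper":0},
  {"offset":[-0.4,0,0],"rot":[0,0,0],"gripper":0},
  {"offset":[-0.5,0,0],"rot":[0,0,0],"gripper":0},
])

```text
time_s: 14.1
eef_pos: [618.8, -98.6, 150.3]
ee_rot: [-0.0, 0.645, 0.764, -0.0]
force: [-0.6, 2.6, -2.7]
grip_width: -0.003
grip_force: 1.3
```

Request:
step_arm([
  {"offset":[-0.2,0,0],"rot":[0,0,0],"gripper":0},
  {"offset":[-0.4,0,0],"rot":[0,0,0],"gripper":0},
  {"offset":[-0.6,0,0],"rot":[0,0,0],"gripper":0},
  {"offset":[-0.6,0,0],"rot":[0,0,0],"gripper":0},
])

```text
time_s: 14.5
eef_pos: [619.3, -101.6, 150.3]
ee_rot: [-0.003, 0.645, 0.764, 0.001]
force: [-4.5, 17.7, 2.5]
grip_width: 0.005
grip_force: 9.3
```

```bash
python3 -c "
from g import *
c=cam('wrist'); p,Rt,s=pose(); print(s['force'].round(1),p.round(1))
save(c,'w6.png')
# rails/tab
"
```

```text
[-5.1 17.2  3.8] [ 619.3 -101.6  150.3]
```

17.7 N of resistance after about 130 mm of travel, so the shuttle is against its stop. I'll back off and rise.

Request:
step_arm([
  {"offset":[1,0,0],"rot":[0,0,0],"gripper":0},
  {"offset":[3,0,0],"rot":[0,0,0],"gripper":0},
  {"offset":[4,0,-2],"rot":[0,0,0],"gripper":3},
  {"offset":[4,0,-6],"rot":[0,0,0],"gripper":5},
  {"offset":[4,0,-10],"rot":[0,0,0],"gripper":5},
  {"offset":[4,0,-14],"rot":[0,0,0],"gripper":5},
  {"offset":[4,0,-14],"rot":[0,0,0],"gripper":5},
])

```text
time_s: 15.25
eef_pos: [614.2, -64.5, 296.8]
ee_rot: [0.006, 0.645, 0.764, 0.002]
force: [0.3, -0.3, -0.0]
grip_width: 0.588
grip_force: 0.0
```

```bash
cat > tog.py <<'E'
from g import *
psi=np.radians(9.7); X=np.array([np.cos(psi),np.sin(psi),0]); Y=np.array([-X[1],X[0],0]); Z=np.array([0,0,1.])
def tp(piv,r,th):  # lean th toward +X; TCP at r+54 along bat
    u=np.cos(th)*Z+np.sin(th)*X; y=-Y; z=-u
    return piv+(r+54)*u, R.from_matrix(np.c_[np.cross(y,z),y,z])
E
python3 -c "
from tog import *
p,r=tp(np.array([494.7,-118.8,55]),170,-.45); print(p); go(p,r); print(sense()['joints'].round(2))
c=cam('wrist')
y,x=np.mgrid[0:480,0:640]; col=c['color'].astype(int)
m=(col[...,0]>110)&(col[...,1]<60)&(col[...,2]<60)
n,l,st,ce=cv2.connectedComponentsWithStats(m.astype(np.uint8))
for i in range(1,n):
    if st[i,4]>100: print(st[i],ce[i].round(1),cloud(c,[ce[i]]).round(1),onz(c,[ce[i]],127).round(1))
"
```

```text
[ 398.66066396 -135.21630435  256.70015093]
off cm [ -3.33 -22.48   3.8 ] rot deg [-19.5  20.   88.5] | t 15.2 pos [614.2 -64.5 296.8] F [ 0.3 -0.3 -0. ] w 0.588 gf 0.0
[-0.29  0.52  1.21 -0.    1.4  -0.46]
[ 76 269  32  30 747] [ 91.6 283.9] [[ 464.3 -120.5  137.1]] [[ 458.3 -126.4  127. ]]
```

Request:
step_arm([
  {"offset":[-0.3,-2.3,0.3],"rot":[-1.6,1.7,7.4],"gripper":5},
  {"offset":[-0.6,-4.6,0.6],"rot":[-3.2,3.3,14.7],"gripper":5},
  {"offset":[-0.9,-7,1],"rot":[-4.9,5,22.1],"gripper":5},
  {"offset":[-1.2,-9.3,1.4],"rot":[-6.5,6.7,29.5],"gripper":5},
  {"offset":[-1.6,-11.6,1.8],"rot":[-8.1,8.3,36.9],"gripper":5},
  {"offset":[-2,-14,2.2],"rot":[-9.8,10,44.2],"gripper":5},
  {"offset":[-2.3,-16.3,2.6],"rot":[-11.4,11.7,51.6],"gripper":5},
  {"offset":[-2.7,-18.6,3],"rot":[-13,13.3,59],"gripper":5},
  {"offset":[-3,-20.5,3.4],"rot":[-14.6,15,66.4],"gripper":5},
  {"offset":[-3.3,-22.4,3.8],"rot":[-16.2,16.7,73.7],"gripper":5},
  {"offset":[-3.4,-22.6,3.8],"rot":[-17.9,18.3,81],"gripper":5},
  {"offset":[-3.4,-22.6,3.8],"rot":[-19.5,20,88.5],"gripper":5},
])

```text
time_s: 16.5
eef_pos: [395.2, -136.1, 251.4]
ee_rot: [-0.021, 0.973, 0.078, 0.217]
force: [-0.0, -0.5, -0.9]
grip_width: 0.584
grip_force: 0.0
```

```bash
cat > kn.py <<'E'
from tog import *
def knob():
    c=cam('wrist'); col=c['color'].astype(int)
    m=(col[...,0]>110)&(col[...,1]<60)&(col[...,2]<60)
    n,l,st,ce=cv2.connectedComponentsWithStats(m.astype(np.uint8))
    i=1+np.argmax(st[1:,4]); print(st[i],ce[i].round(1)); 
    v,u=np.nonzero(l==i); P=cloud(c,np.c_[u,v])
    # sphere centre, radius 12
    from scipy.optimize import least_squares
    o=c['W'][:3,3]; P=P[np.abs(P[:,2]-np.median(P[:,2]))<15]
    s=least_squares(lambda x:np.linalg.norm(P-x,axis=1)-12,P.mean(0)+12*(P.mean(0)-o)/np.linalg.norm(P.mean(0)-o),loss='soft_l1').x
    return s
E
python3 -c "
from kn import *
go((397.3,-136.4,256.7),tp(np.zeros(3),0,-.45)[1]); print(sense()['joints'].round(2))
k=knob(); p,Rt,s=pose(); print('knob',k.round(1),'in tool',Rt.inv().apply(k-p).round(1),'off for pivot',k-(np.array([493.3,-120,55])+80*(np.cos(.45)*Z-np.sin(.45)*X)))
save(load('wrist'),'w7.png')
"
```

```text
off cm [ 0.41  0.06 -0.39] rot deg [-0.2  0.6 -0.6] | t 16.5 pos [ 395.2 -136.1  251.4] F [-0.  -0.5 -0.9] w 0.584 gf 0.0
[-0.78  0.    2.06  0.47  0.87  0.36]
[302 224  39  38 843] [321.7 243. ]
knob [ 460.7 -124.9  126.8] in tool [  7.    0.7 140.9] off for pivot [ 1.68646885  1.00707192 -0.22848732]
```

View pics/w7.png

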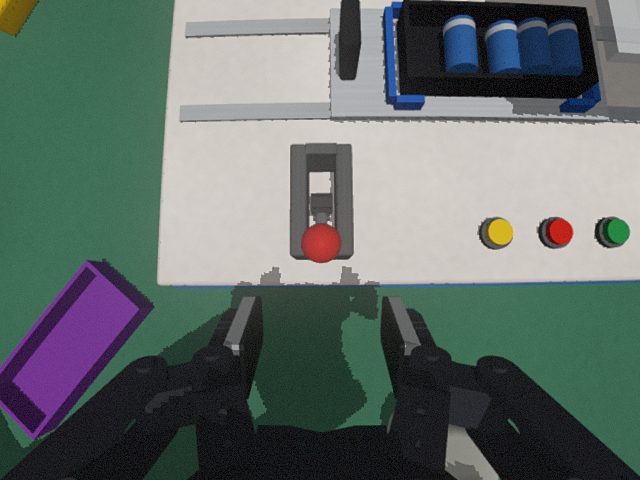

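The tray is home in the shuttle with its four capacitors, around (500,45). The red knob is at (321,243), leaning toward the robot in line with the slot. Its measured height of 126.8 mm agrees with the expected 127.0.

```bash
python3 -c "
from kn import *
go(*tp(np.array([495,-119,55]),79,-.45))"
```

```text
off cm [0.66 0.05 8.77] rot deg [-0.2  0.5 -0.9] | t 16.6 pos [ 395.1 -135.7  251.3] F [0.2 0.1 0. ] w 0.586 gf 0.0
```

Request:
step_arm([
  {"offset":[0.6,0,0.5],"rot":[0,0.5,-0.8],"gripper":5},
  {"offset":[0.7,0,2],"rot":[0,0.5,-0.8],"gripper":5},
  {"offset":[0.7,0,4],"rot":[0,0.5,-0.8],"gripper":5},
  {"offset":[0.7,0,6],"rot":[0,0.5,-0.8],"gripper":5},
  {"offset":[0.7,0,7.8],"rot":[0,0.5,-0.8],"gripper":5},
  {"offset":[0.7,0,8.7],"rot":[0,0.5,-0.8],"gripper":5},
  {"offset":[0.7,0,8.7],"rot":[0,0.5,-0.8],"gripper":5},
  {"offset":[0.7,0,8.7],"rot":[0,0.5,-0.8],"gripper":5},
])

```text
time_s: 17.35
eef_pos: [438.8, -128.6, 176.9]
ee_rot: [-0.02, 0.971, 0.089, 0.221]
force: [-0.4, 0.4, 0.6]
grip_width: 0.583
grip_force: 0.0
```

```bash
python3 -c "
from kn import *
go(*tp(np.array([495,-119,55]),79,-.45)); k=knob(); p,Rt,s=pose(); print('knob',k.round(1),'in tool',Rt.inv().apply(k-p).round(1))"
```

```text
off cm [-0.17  0.    0.15] rot deg [-0.3  0.1  0.7] | t 17.4 pos [ 438.8 -128.6  176.9] F [-0.4  0.4  0.6] w 0.583 gf 0.0
[ 291  312   60   37 1651] [322.1 331.2]
knob [ 460.5 -124.8  126.9] in tool [-2.  -0.  54.9]
```

Request:
step_arm([
  {"offset":[-0.2,0,0.1],"rot":[0,0,0],"gripper":5},
  {"offset":[-0.2,0,0.1],"rot":[0,0,0],"gripper":3.5},
  {"offset":[-0.2,0,0.1],"rot":[0,0,0],"gripper":2.6},
  {"offset":[-0.2,0,0.1],"rot":[0,0,0],"gripper":1.8},
  {"offset":[-0.2,0,0.1],"rot":[0,0,0],"gripper":1.8},
  {"offset":[-0.2,0,0.1],"rot":[0,0,0],"gripper":1.8},
  {"offset":[-0.2,0,0.1],"rot":[0,0,0],"gripper":1.8},
], squeeze=70)

```text
time_s: 18.1
eef_pos: [437.3, -128.8, 175.4]
ee_rot: [-0.02, 0.971, 0.088, 0.222]
force: [-5.2, 1.4, 6.6]
grip_width: 0.241
grip_force: 68.0
```

Request:
step_arm([
  {"offset":[-0.2,0,-0.2],"rot":[0,0,0],"gripper":1.8},
  {"offset":[-0.2,0,-0.5],"rot":[0,0,0],"gripper":1.8},
  {"offset":[-0.2,0,-0.8],"rot":[0,0,0],"gripper":1.8},
  {"offset":[-0.2,0,-1.0],"rot":[0,0,0],"gripper":1.8},
  {"offset":[-0.2,0,-1.1],"rot":[0,0,0],"gripper":1.8},
  {"offset":[-0.2,0,-1.1],"rot":[0,0,0],"gripper":1.8},
])

```text
time_s: 18.7
eef_pos: [431.2, -129.9, 184.4]
ee_rot: [-0.02, 0.971, 0.088, 0.222]
force: [7.9, 4.5, -1.4]
grip_width: 0.237
grip_force: 68.5
```

```bash
python3 -c "
from kn import *
piv=np.array([495,-119,55.]); p,Rt,s=pose()
g=Rt.apply([0,0,54])+p-piv; print('grasp r',np.linalg.norm(g),'th',np.arctan2(g@X,g[2]),'y',g@Y, s['wrist_torque'].round(2))
for th in (-.3,-.15,0,.15,.3,.45): go(*tp(piv,91,th))"
```

```text
grasp r 90.67393627702795 th -0.4720508333743056 y 0.2745190483819137 [ 0.58 -0.79  0.21]
off cm [2.36 0.03 0.13] rot deg [-0.2 -8.6  0.6] | t 18.7 pos [ 431.2 -129.9  184.4] F [ 7.9  4.5 -1.4] w 0.237 gf 68.5
off cm [4.48 0.05 0.61] rot deg [ -0.2 -17.2   0.6] | t 18.7 pos [ 431.2 -129.9  184.4] F [ 7.9  4.5 -1.4] w 0.237 gf 68.5
off cm [6.51 0.08 1.41] rot deg [ -0.1 -25.8   0.6] | t 18.7 pos [ 431.2 -129.9  184.4] F [ 7.9  4.5 -1.4] w 0.237 gf 68.5
off cm [8.39 0.1  2.49] rot deg [ -0.1 -34.4   0.7] | t 18.7 pos [ 431.2 -129.9  184.4] F [ 7.9  4.5 -1.4] w 0.237 gf 68.5
off cm [10.08  0.12  3.85] rot deg [ -0.  -43.    0.7] | t 18.7 pos [ 431.2 -129.9  184.4] F [ 7.9  4.5 -1.4] w 0.237 gf 68.5
off cm [11.56  0.15  5.45] rot deg [  0.  -51.5   0.7] | t 18.7 pos [ 431.2 -129.9  184.4] F [ 7.9  4.5 -1.4] w 0.237 gf 68.5
```

Request:
step_arm([
  {"offset":[0.6,0,0],"rot":[0,-1.5,0],"gripper":1.8},
  {"offset":[1.3,0,0],"rot":[0,-4.3,0],"gripper":1.8},
  {"offset":[2.36,0,0.13],"rot":[0,-8.6,0],"gripper":1.8},
  {"offset":[3.4,0,0.35],"rot":[0,-12.9,0],"gripper":1.8},
  {"offset":[4.48,0,0.6],"rot":[0,-17.2,0],"gripper":1.8},
  {"offset":[5.5,0,1.0],"rot":[0,-21.5,0],"gripper":1.8},
  {"offset":[6.5,0,1.4],"rot":[0,-25.8,0],"gripper":1.8},
])

```text
time_s: 19.4
eef_pos: [494.4, -118.3, 199.1]
ee_rot: [0.0, 0.996, 0.09, -0.003]
force: [-0.5, 0.3, -4.6]
grip_width: 0.239
grip_force: 68.8
```

```bash
python3 -c "
from kn import *
piv=np.array([495,-119,55.]); k=knob(); p,Rt,s=pose(); print('knob',k.round(1),'in tool',Rt.inv().apply(k-p).round(1),'r',np.linalg.norm(k-piv),'th',np.arctan2((k-piv)@X,k[2]-55)); print(sense()['joints'].round(2))
for th in (.15,.3,.45,.5): go(*tp(piv,91,th))"
```

```text
[ 295  311   54   54 1985] [322.3 338.2]
knob [ 494.7 -118.9  144.6] in tool [-0.9  0.6 54.5] r 89.64525773737464 th -0.0034810641411216177
[-0.46  0.39  1.68 -0.01  1.08  0.93]
off cm [2.06 0.1  0.06] rot deg [ 0.1 -8.1  0.7] | t 19.4 pos [ 495.9 -118.1  199.2] F [-2.6  1.1 -4.4] w 0.246 gf 68.8
off cm [4.18 0.12 0.53] rot deg [  0.1 -16.7   0.7] | t 19.4 pos [ 495.9 -118.1  199.2] F [-2.6  1.1 -4.4] w 0.246 gf 68.8
off cm [6.21 0.14 1.31] rot deg [  0.2 -25.3   0.7] | t 19.4 pos [ 495.9 -118.1  199.2] F [-2.6  1.1 -4.4] w 0.246 gf 68.8
off cm [6.86 0.15 1.63] rot deg [  0.2 -28.2   0.6] | t 19.4 pos [ 495.9 -118.1  199.2] F [-2.6  1.1 -4.4] w 0.246 gf 68.8
```

Request:
step_arm([
  {"offset":[1.0,0,0],"rot":[0,-4,0],"gripper":1.8},
  {"offset":[2.1,0,0.05],"rot":[0,-8.2,0],"gripper":1.8},
  {"offset":[3.2,0,0.25],"rot":[0,-12.5,0],"gripper":1.8},
  {"offset":[4.2,0,0.53],"rot":[0,-16.8,0],"gripper":1.8},
  {"offset":[5.2,0,0.9],"rot":[0,-21,0],"gripper":1.8},
  {"offset":[6.3,0,1.35],"rot":[0,-25.7,0],"gripper":1.8},
  {"offset":[6.5,0,1.45],"rot":[0,-26.5,0],"gripper":1.8},
  {"offset":[6.5,0,1.45],"rot":[0,-26.5,0],"gripper":1.8},
])

```text
time_s: 20.25
eef_pos: [557.5, -107.0, 183.6]
ee_rot: [0.02, 0.969, 0.088, -0.231]
force: [-6.7, -2.1, -1.8]
grip_width: 0.241
grip_force: 68.8
```

```bash
python3 -c "
from kn import *
piv=np.array([495,-119,55.]); k=knob(); p,Rt,s=pose(); print('knob',k.round(1),'in tool',Rt.inv().apply(k-p).round(1),'r',np.linalg.norm(k-piv),'th',np.arctan2((k-piv)@X,k[2]-55)); print(sense()['joints'].round(2))
for r in(91,80): go(*tp(piv,r,.45))"
```

```text
[ 294  307   56   59 2627] [321.8 337. ]
knob [ 533.7 -112.2  134.8] in tool [ 0.5  0.9 54.9] r 88.93592713425305 th 0.4579105927331426
[-0.33  0.7   1.27 -0.22  1.59  1.11]
off cm [-0.11  0.12 -0.12] rot deg [0.2 0.9 0.6] | t 20.3 pos [ 557.4 -107.1  184. ] F [-5.2 -1.6 -2. ] w 0.239 gf 68.8
off cm [-0.09  0.12  0.98] rot deg [0.2 0.9 0.6] | t 20.3 pos [ 557.4 -107.1  184. ] F [-5.2 -1.6 -2. ] w 0.239 gf 68.8
```

Request:
step_arm([
  {"offset":[-0.05,0.05,0.3],"rot":[0,0.5,0],"gripper":1.8},
  {"offset":[-0.1,0.1,0.6],"rot":[0,0.5,0],"gripper":1.8},
  {"offset":[-0.1,0.1,0.85],"rot":[0,0.5,0],"gripper":1.8},
  {"offset":[-0.1,0.1,0.9],"rot":[0,0.5,0],"gripper":1.8},
  {"offset":[-0.1,0.1,0.9],"rot":[0,0.5,0],"gripper":3},
  {"offset":[-0.1,0.1,0.9],"rot":[0,0.5,0],"gripper":4.5},
  {"offset":[-0.1,0.1,0.9],"rot":[0,0.5,0],"gripper":5.5},
  {"offset":[-0.1,0.1,0.9],"rot":[0,0.5,0],"gripper":5.5},
  {"offset":[-0.1,0.1,0.9],"rot":[0,0.5,0],"gripper":5.5},
])

```text
time_s: 21.2
eef_pos: [553.8, -108.7, 177.4]
ee_rot: [0.021, 0.97, 0.088, -0.225]
force: [0.2, -0.3, -0.9]
grip_width: 0.643
grip_force: 0.0
```

Request:
step_arm([
  {"offset":[0,0,-1],"rot":[0,0,0],"gripper":5.5},
  {"offset":[0,0,-4],"rot":[0,0,0],"gripper":5.5},
  {"offset":[0,0,-8],"rot":[0,0,0],"gripper":5.5},
  {"offset":[0,0,-10],"rot":[0,0,0],"gripper":5.5},
  {"offset":[0,0,-10],"rot":[0,0,0],"gripper":5.5},
  {"offset":[0,0,-10],"rot":[0,0,0],"gripper":5.5},
])

```text
time_s: 21.8
eef_pos: [596.8, -100.6, 266.5]
ee_rot: [0.02, 0.97, 0.088, -0.225]
force: [-0.1, 0.2, -0.2]
grip_width: 0.644
grip_force: 0.0
```

```bash
python3 -c "
from kn import *
piv=np.array([495,-119,55.]); k=knob(); print('knob',k.round(1),'r',np.linalg.norm(k-piv),'th',np.arctan2((k-piv)@X,k[2]-55)); print(sense()['force'].round(1))
save(load('wrist'),'w8.png')"
```

```text
[303 229  37  37 957] [320.6 246.8]
knob [ 529.2 -113.1  127. ] r 79.88496799554899 th 0.4487116247799877
[-0.  -0.3 -0.7]
```

View pics/w8.png

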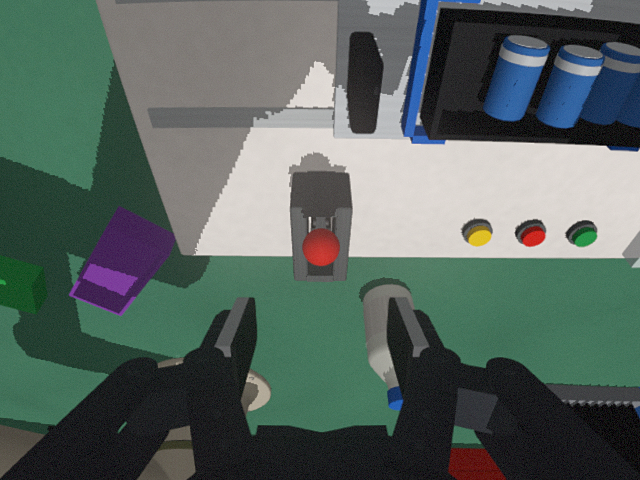

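The last view shows the knob at (321,247), leaning to the far side. It measures r = 79.9 mm, so the bat has snapped in, and the toggle is at about 0.90 rad. The tray is home and the robot is clear, so I'm handing it in.

```bash
python3 -c "
from rig import *
print(finish_job())"
```

```text
the job is handed in; nothing more can be done
None
```

I handed the job in at about 22 s: the black tray with all four capacitors is in the shuttle, the shuttle is home against its stop, and the toggle is flipped over and snapped in; no verdict came back.

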